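# Spread a circlip over a robot dog's hip axle and hold it at the groove

### The arm

A 6-joint arm with a two-finger parallel gripper is mounted at the origin on the work surface. World frame = base frame: x ahead of the robot, y to its left, z up, the work surface at z = 0. Lengths are in m, angles in degrees, forces in N, time in s.
With the tool pointing down it reaches from about 0.4 to 0.825 m from the base axis. Payload 7 kg.
Tool frame: the origin (TCP) lies on the centre line of the jaws, within the pads' length; the fingertips stand 19 mm ahead of it and the grasp point (between the pads) is the TCP (r.tip_extent is the distance from the TCP to the fingertips, in m); z points along the fingers, y is the line along which they close (so a half turn about z gives the same grasp; the last joint's range is limited). The gripper opens to 88 mm and grips with 3 to 60 N. Pads are 19 mm wide; open, the fingers measure 130 mm over their backs; the gripper's body (78 mm by 193 mm) begins 47 mm behind the grasp point.
Start: joints at [-54.998, 20.546, 0.682, 0, -70.136, -16.507], TCP at [0.214, -0.64, 0.246] pointing down, gripper open.
Joint ranges: [-176.03, 176.03], [-82.01, 121.73], [-58.28, 71.71], [-173.87, 95.51], [-174.79, -0.11], [-173.66, 173.66]. Speed limits (degrees/s): [136.94, 136.94, 172.46, 180, 180, 180].

### API

Orientations are given as [roll, pitch, yaw] about the fixed x, y, z axes, in that order (R = Rz(yaw) Ry(pitch) Rx(roll)).
In Python, from plant import r gives the robot as it stands. The module is installed in compiled form; this text tells all that it offers.
- The arm moves only by the tool jog_arm, never from a script. Its argument "deltas" is a list that holds one entry, the list of rows, each a list of 5 numbers: the opening, from -1 (shut) to 1 (fully open), then the shift along the world's x, y, z in cm, then the turn about the world's z in rad. In form: [[[claw, dx, dy, dz, turn], ...]]. A call has 1 to 8 rows; each row shifts and turns the commanded pose from where the row before left it; what a row does not reach is not made up. A row lasts 1/8 s, in which the tool goes at most 62.5 mm and 10.7 degrees, less where a joint would pass 70% of its speed; a pose out of reach is approached as far as the arm can. A call with a gripper value outside its range is refused whole. The fingers move at their own pace and stop on an object; "force" is the grip in N (left out, the last holds). Time passes only in rows, so rows that do not move let the fingers close. It gives the time, the measured TCP pose, the force, the opening and the grip force at its end, in the units of the state.
- r.get_state(): the state, without advancing time (a new reading comes with each control period).
- r.capture(name): name is "scene" or "side" or "wrist"; returns the picture (420x560x3 uint8, blue, green, red); there is no depth.
- r.camera_info(name): a dict with "fx", "fy", "cx", "cy" (pixels), "view" (4x4, takes a point from world to camera coordinates). Camera axes: x right, y up, looking along -z (the intrinsics and any distortion apply to the point x, -y, -z); pixel columns grow to the right and rows downward; lengths in m; the calibration is good to about 2 mm. A picture is of the moment at which its call begins: read the wrist's pose just before it. camera_info takes no time and is no camera call; for the wrist camera it gives the pose at the moment of the call.
- r.close_job(): hands the job in; it is judged then, once.
The state is a dict: "time_s": time; "joints": joint angles; "qd": joint speeds; "joint_torque": joint torques, N m; "tcp_pos": TCP position; "eef_rot": TCP orientation; "contact_force": force on the tool from outside, world axes, zero at the start; "moment": the same for the moment, N m; "gripper_width": finger opening in m; "gripper_force": force on a finger pad.
Only numpy, scipy, OpenCV 4.12 (cv2) and the standard library are available. Lean on these libraries where they do the work, as an engineer would, in place of code of your own. Each camera call takes 0.05 s, during which the arm holds its last target. There are 200 camera calls.

### The job

A circlip is waiting on the tips of the red-handled bent circlip pliers: squeeze the handles firmly right up to their stop, so that the ring is fully spread, lift the pliers off their rest, and slide the ring down over the robot dog's bare hip axle, without forcing it, until it lies level around the groove just above the brass washer. Finish holding it like that, pliers still in the grip, handles still squeezed to the stop and ring still spread at the groove, so that the end play can be checked before it is let snap in. Leave the other loose things on the bench where they are.

Things in the scene. Friction and masses are not known exactly. Their poses are not given: they have to be found in the camera images.
- pliers: 90-degree bent circlip pliers, red handles, 0.2 kg, lying level on a blue rest. Origin: on the pivot axis at the underside of handles and jaws; x towards the tips, z up. Jaws reach 50 mm ahead, then the tips bend 23 mm straight down into the eyes of a steel circlip, which stays on them. Squeezing the handles spreads the tips and opens the ring
- handles_grip (a point): where to squeeze: midway between the handles, 62 mm behind the pivot, 6 mm above the handles' underside; free 43 mm below it. Handles: 12 mm high, 7 mm thick, ending 107 mm behind the pivot; at rest splayed in a V, 58 mm over their outsides here and 77 mm at the ends; at the stop parallel, 31 mm over their outsides. Close across them (along y). Axes as the pliers'
- jaw_left (a joint): turn of each handle about the pivot: 0 at rest (a return spring holds them open), 0.214 rad at the stop screw, ring fully spread. At the grip point the spring asks 3 N at rest, 10 N at the stop. A grip of 20 N or more reaches the stop; a very hard one (120 N) springs up to 0.035 rad past it, harmlessly. Squeezed only part of the way, the pliers slip out of the grip
- ring_centre (a point): centre of the spread circlip's opening, at mid-thickness. Ring: steel, 3 mm thick, 5 mm wide, level, 23.5 mm below the underside of the handles, gap and eyes towards the pliers; centre 67 mm ahead of the pivot when spread. Opening 34 mm in diameter at rest (too small for the axle), 40.6 mm fully spread. Nothing of the pliers is lower; their jaws stay 23 mm above it. z up
- axle_groove (a point): middle of the groove of the bare upright aluminium hip axle of a white robot dog lying on its side (fixed). Axle 36 mm in diameter, groove 3.5 mm high. The 54 mm brass washer's face is 1.7 mm lower: a ring resting on it has its middle 0.2 mm below this point. The rest of the dog is at least 4 mm below this point, except a green cap, 92 mm off along its back, up to 6 mm above
- robot_dog: white robot dog with black stripes and green details, lying on its side on a grey foam pad, fixed; 290 mm long, legs to one side. Origin on the table under the bare hip axle; x along its back to the head, away from the robot; z up. Torso top 59 mm, leg hubs 72 mm and bare axle 96 mm above the table
- axle_end (a point): centre of the axle's top end, 20 mm above the groove's centre. The last 6 mm are a cone, from 36 mm down to 29 mm in diameter at the end
- pliers_rest: blue fixed cradle: holds the pliers' underside 45 mm above the table on a post under the pivot, with cheeks 8 mm higher and 36 mm apart, and on a cross bar under the handle ends with lips 6 mm higher. Lift the pliers straight up 15 mm or more before moving sideways. Origin on the table under the ring, x towards the tips
- spare_wheel: loose toy wheel, black tyre with green hub, 38 mm in diameter, 18 mm high, lying flat; leave alone
- paint_tube_red: loose white and red paint tube, about 115 mm long, 18 mm high; leave alone
- paint_tube_green: loose white and green paint tube, about 115 mm long, 18 mm high; leave alone
- rotary_tool: loose grey rotary tool, about 180 mm long, 36 mm high, lying; leave alone
- toy_robot: loose white and red toy robot figure, 130 mm tall, standing; leave alone
- mixing_cups: loose clear plastic cup, 72 mm in diameter, 85 mm high; leave alone
- screwdriver: loose screwdriver with orange handle, 170 mm long; leave alone
Mind the look-alikes: they are no part of the job. What is shaped like the pliers_rest but orange is not meant.

How it is judged:
By the outcome, as a careful person would: the job done as asked, in the order asked, and still so for the second after the job is handed in, while the arm keeps its last pose, push and grip.
It also fails if it takes over 42 s, if anything falls off the work surface, if the arm or the gripper's body presses on something with over 40 N, if the wrist force passes 120 N, or if a joint passes its speed limit or range.

## Working session

There is one attempt and no reset: what is moved stays moved. The work goes in short steps, Python scripts to look and compute and a tool call to move; the robot and the scene stay as the last step left them, time stands still between calls to the robot, and variables do not carry over. Pictures are saved under pics/ and viewed, at most 10 in all, crops included, and the job is handed in when it is done.

Besides the shell and the picture viewer there is one more tool, called after "Call:" as name(argument=value, ...), one argument or row to a line, values as JSON. jog_arm: Moves the arm, as the interface text tells. Its arguments: {"type":"object","properties":{"deltas":{"type":"array"},"force":{"type":"number"}},"required":["deltas"]}

```bash
mkdir -p pics; cat > h.py <<'E'
from plant import r
import numpy as np, cv2
def ray(info,u,v):
    V=np.array(info["view"]);R=V[:3,:3];t=V[:3,3]
    d=np.array([(u-info["cx"])/info["fx"],-(v-info["cy"])/info["fy"],-1.])
    return -R.T@t, R.T@d
def onz(info,u,v,z):
    o,d=ray(info,u,v);return o+d*(z-o[2])/d[2]
def proj(info,p):
    V=np.array(info["view"]);c=V[:3,:3]@np.array(p)+V[:3,3]
    return info["fx"]*c[0]/-c[2]+info["cx"], info["fy"]*-c[1]/-c[2]+info["cy"]
E
python3 - <<'E'
from h import *
s=r.get_state();print({k:s[k] for k in("time_s","tcp_pos","eef_rot","gripper_width")})
for n in("scene","side","wrist"):
    i=r.camera_info(n);print(n,{k:(np.round(v,3).tolist() if k=="view" else v) for k,v in i.items()})
    cv2.imwrite(f"pics/{n}0.png",r.capture(n))
E
```

```text
{'time_s': 0.0, 'tcp_pos': array([ 0.21395131, -0.63971206,  0.2446589 ]), 'eef_rot': array([ 1.79907013e+02, -8.01495499e-03, -1.61510997e+02]), 'gripper_width': 0.08778313209498628}
scene {'fx': 521.5703485465318, 'fy': 521.5703485465318, 'cx': 267.00488845277727, 'cy': 207.62297650933937, 'view': [[-0.4, 0.916, -0.014, 0.214], [-0.728, -0.309, 0.612, 0.336], [0.557, 0.255, 0.791, -1.841], [0.0, 0.0, 0.0, 1.0]]}
side {'fx': 480.65436211024826, 'fy': 480.65436211024826, 'cx': 286.1939353615146, 'cy': 209.89293555751945, 'view': [[-0.703, -0.711, 0.004, 0.379], [0.421, -0.412, 0.808, -0.318], [-0.573, 0.57, 0.59, -1.019], [0.0, 0.0, 0.0, 1.0]]}
wrist {'fx': 352.15479633511865, 'fy': 352.15479633511865, 'cx': 283.67825747457505, 'cy': 210.80287091306445, 'view': [[-0.317, 0.948, 0.001, 0.675], [-0.903, -0.302, -0.305, 0.039], [-0.289, -0.097, 0.952, -0.392], [0.0, 0.0, 0.0, 1.0]]}
```

View pics/scene0.png

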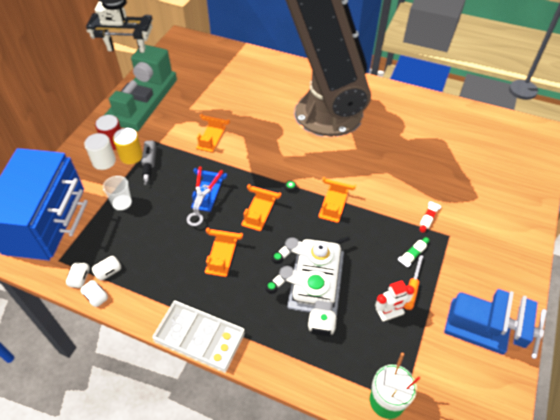

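View pics/side0.png

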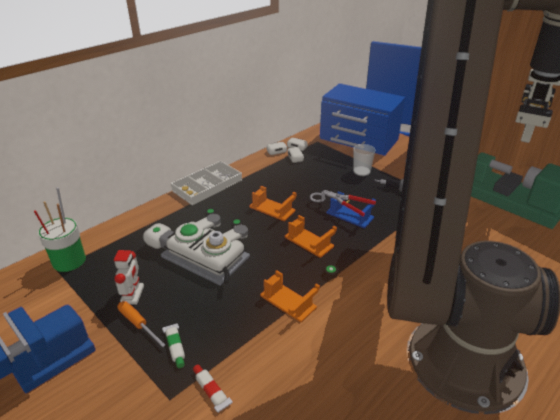

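Scene: the pliers are on the blue rest at about (207,190) with the ring at (195,218), and the axle is at about (320,250). Side: the ring is at about (318,197), the handles at (355,203), and the axle at about (215,240). Next I'll zoom in on these.

```bash
python3 - <<'E'
from h import *
a=cv2.imread("pics/scene0.png");b=cv2.imread("pics/side0.png")
def c(im,x,y,w,h):return cv2.resize(im[y:y+h,x:x+w],(w*5,h*5),interpolation=cv2.INTER_CUBIC)
# each crop 80x60 -> 400x300
out=np.vstack([np.hstack([c(a,170,165,80,60),c(a,280,225,80,60)]),np.hstack([c(b,303,175,80,60),c(b,180,210,80,60)])])
cv2.imwrite("pics/zoom0.png",out)
si=r.camera_info("scene");sd=r.camera_info("side")
print("ring",onz(si,195,218,.0215),onz(sd,318,197,.0215))
print("axle",onz(si,320,250,.096),onz(sd,215,239,.096))
E
```

```text
ring [ 0.6060265  -0.20083694  0.0215    ] [ 0.60725602 -0.20354244  0.0215    ]
axle [0.61502718 0.18842352 0.096     ] [0.59177389 0.19664685 0.096     ]
```

View pics/zoom0.png

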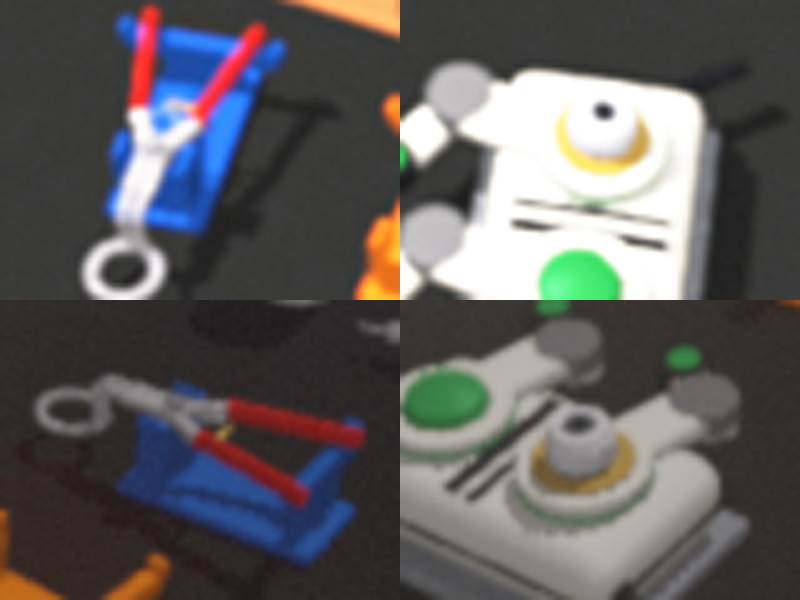

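Zoom: in the scene view the ring hole is at (194.6,218.8), the handle ends at (200,167.4) and (221.6,171), and the axle dimple at (320.6,247). In the side view the ring is at (317.4,197.2), the handle ends at (374.5,202.5) and (363,214), and the dimple at (215.8,234.4).

```bash
python3 - <<'E'
from h import *
si=r.camera_info("scene");sd=r.camera_info("side")
def tri(p,q):
    (o,d),(a,b)=ray(si,*p),ray(sd,*q);d=d/np.linalg.norm(d);b=b/np.linalg.norm(b)
    s=np.linalg.lstsq(np.c_[d,-b],a-o,rcond=None)[0];return (o+s[0]*d+a+s[1]*b)/2, np.linalg.norm(o+s[0]*d-a-s[1]*b)
R=tri((194.6,218.8),(317.4,197.2));L1=tri((200,167.4),(374.5,202.5));L2=tri((221.6,171),(363,214));A=tri((320.6,247),(215.8,234.4))
for n,x in zip("ring L1 L2 axle".split(),(R,L1,L2,A)):print(n,np.round(x[0],4),round(x[1],4))
m=(L1[0]+L2[0])/2;d=R[0]-m;d2=d[:2]/np.linalg.norm(d[:2]);print("len",np.linalg.norm(d[:2]),"sep",np.linalg.norm(L1[0]-L2[0]),"yaw",np.degrees(np.arctan2(d2[1],d2[0])))
print("grip",R[0][:2]-d2*.128, "(ring rest centre ~66 ahead?)")
print(r.get_state()["eef_rot"])
E
```

```text
ring [ 0.6083 -0.2014  0.0208] 0.0011
L1 [ 0.4451 -0.2663  0.0516] 0.0006
L2 [ 0.4331 -0.1971  0.0525] 0.0003
axle [0.6048 0.1854 0.0959] 0.0025
len 0.17194663312352443 sep 0.0702306224691028 yaw 10.14922714730939
grip [ 0.48232632 -0.2239533 ] (ring rest centre ~66 ahead?)
[ 1.79926629e+02 -6.30287987e-03 -1.61512280e+02]
```

Heights check out: ring 20.8 mm against 21.5, axle end 95.9 against 96, handle length and spread plausible. Moving over the pliers.

Call:
jog_arm(
  deltas=[
    [[1,3.3,5.1,0,-0.018],[1,3.3,5.1,0,-0.018],[1,3.3,5.1,0,-0.018],[1,3.3,5.1,0,-0.018],[1,3.3,5.1,0,-0.018],[1,3.3,5.1,0,-0.018],[1,3.3,5.1,0,-0.018],[1,3.3,5.1,0,-0.018]],
  ],
  force=40,
)

```text
time_s: 1.15
tcp_pos: [0.4788, -0.2302, 0.2457]
eef_rot: [-180.0, 0.0, -169.8]
contact_force: [1.2, -0.5, -0.3]
gripper_width: 0.0877
gripper_force: 0.0
```

Call:
jog_arm(
  deltas=[
    [[1,0,0,0,0],[1,0,0,0,0],[1,0,0,0,0]],
  ],
)

```text
time_s: 1.52
tcp_pos: [0.4774, -0.233, 0.2454]
eef_rot: [180.0, -0.0, -169.8]
contact_force: [-0.3, -0.6, 0.1]
gripper_width: 0.0877
gripper_force: 0.0
```

```bash
python3 - <<'E'
from h import *
s=r.get_state();print(s["time_s"],s["tcp_pos"],s["eef_rot"],s["contact_force"])
i=r.camera_info("wrist");im=r.capture("wrist")
o,_=ray(i,0,0);print("cam",o, "ring px",proj(i,[.6083,-.2014,.0215]))
np.save("w1.npy",np.array(i["view"]))
for n,p in dict(ring=[.6083,-.2014,.0215],L1=[.4451,-.2663,.057],L2=[.4331,-.1971,.057],grip=[.482,-.224,.057]).items():print(n,proj(i,p))
cv2.imwrite("pics/w1.png",im)
E
```

```text
1.525 [ 0.47743107 -0.2329595   0.24543146] [ 1.79993372e+02 -2.17019377e-02 -1.69829967e+02] [-0.34659561 -0.56052605  0.05789276]
cam [ 0.39645873 -0.24748191  0.38568301] ring px (np.float64(290.7102882585885), np.float64(292.2210604962144))
ring (np.float64(290.7102882585885), np.float64(292.2210604962144))
L1 (np.float64(254.69917325987808), np.float64(148.6451496066437))
L2 (np.float64(330.4019152768036), np.float64(149.07720235739416))
grip (np.float64(292.2223795050638), np.float64(194.28293921875058))
```

View pics/w1.png

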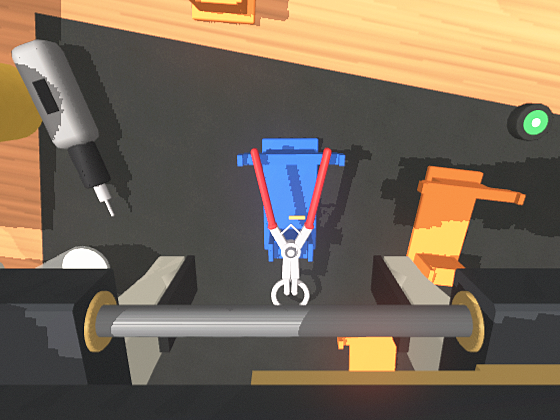

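Wrist: red handle ends at about (254,150) and (327,150), pivot at (291,253), ring hole at about (291,293). The ring falls within 1 px of the triangulated prediction. Refining the axis from the red mask.

```bash
python3 - <<'E'
from h import *
i=r.camera_info("wrist");im=cv2.imread("pics/w1.png").astype(int)
m=(im[...,2]>130)&(im[...,1]<90)&(im[...,0]<110);m[:, :235]=0;m[:,350:]=0;m[:140]=0;m[235:]=0
M=[]
for v in range(156,222,3):
    c=np.where(m[v])[0]
    l,rr=c[c<291],c[c>291]
    if len(l)>2 and len(rr)>2:
        L=onz(i,l.mean(),v,.055);R=onz(i,rr.mean(),v,.055);M.append(np.r_[L[:2],R[:2]])
M=np.array(M);mid=(M[:,:2]+M[:,2:])/2
f=lambda P:np.polyfit(P[:,0],P[:,1],1)
fl,fr,fm=f(M[:,:2]),f(M[:,2:]),f(mid);yaw=(np.arctan(fl[0])+np.arctan(fr[0]))/2
print("mid yaw",np.degrees(np.arctan(fm[0])),"bisect",np.degrees(yaw), "half angle rad",(np.arctan(fr[0])-np.arctan(fl[0]))/2)
x=(fr[1]-fl[1])/(fl[0]-fr[0]);print("cross",x,fl[0]*x+fl[1])
print("pivot px@.058",onz(i,291,253,.058))
# ring hole
g=im.sum(2);roi=im[270:306,265:320];wm=((roi.min(2)>150)*255).astype(np.uint8)
cs,h=cv2.findContours(wm,cv2.RETR_CCOMP,cv2.CHAIN_APPROX_NONE)
for k,c in enumerate(cs):
    if len(c)>20:
        (a,b),rad=cv2.minEnclosingCircle(c);print("ring cont",h[0][k][3],a+265,b+270,rad,onz(i,a+265,b+270,.023)[:2],"r mm",rad/352*.36*1000)
E
```

```text
mid yaw 10.725650128778655 bisect 10.691188312736985 half angle rad -0.220946834555086
cross 0.591505374228421 -0.20431136343414424
pivot px@.058 [ 0.54263698 -0.21412756  0.058     ]
ring cont -1 289.6212406158447 289.6221504211426 21.336275100708008 [ 0.6043281  -0.20364964] r mm 21.821190443905916
```

Call:
jog_arm(
  deltas=[
    [[1,0.43,0.75,-2,0.008],[1,0,0,-3,0],[1,0,0,-3,0],[1,0,0,-3,0],[1,0,0,-3,0],[1,0,0,-2.5,0],[1,0,0,-2,0],[1,0,0,-0.94,0]],
  ],
)

```text
time_s: 2.58
tcp_pos: [0.4814, -0.2255, 0.0502]
eef_rot: [180.0, -0.1, -169.4]
contact_force: [-1.0, 0.4, 1.1]
gripper_width: 0.0877
gripper_force: 0.0
```

Call:
jog_arm(
  deltas=[
    [[1,0,0,0,0],[1,0,0,0,0],[1,0,0,0,0]],
  ],
)

```text
time_s: 2.95
tcp_pos: [0.4829, -0.2248, 0.052]
eef_rot: [-180.0, 0.1, -169.3]
contact_force: [-0.0, 0.5, -0.2]
gripper_width: 0.0875
gripper_force: 0.0
```

Call:
jog_arm(
  deltas=[
    [[-1,0,0,-0.05,0],[-1,0,0,0,0],[-1,0,0,0,0],[-1,0,0,0,0],[-1,0,0,0,0],[-1,0,0,0,0],[-1,0,0,0,0],[-1,0,0,0,0]],
  ],
  force=50,
)

```text
time_s: 3.95
tcp_pos: [0.4824, -0.2247, 0.0508]
eef_rot: [-180.0, 0.0, -169.3]
contact_force: [-1.4, -0.9, 2.4]
gripper_width: 0.028
gripper_force: 49.8
```

Call:
jog_arm(
  deltas=[
    [[-1,0,0,0,0],[-1,0,0,0,0],[-1,0,0,0,0],[-1,0,0,0,0]],
  ],
)

```text
time_s: 4.45
tcp_pos: [0.4824, -0.2247, 0.0507]
eef_rot: [-180.0, 0.0, -169.3]
contact_force: [-1.6, -1.6, 4.1]
gripper_width: 0.0283
gripper_force: 49.8
```

Call:
jog_arm(
  deltas=[
    [[-1,0,0,0.5,0],[-1,0,0,1,0],[-1,0,0,1.5,0],[-1,0,0,2,0],[-1,0,0,2,0],[-1,0,0,2,0],[-1,0,0,1.5,0],[-1,0,0,0.5,0]],
  ],
)

```text
time_s: 5.45
tcp_pos: [0.4828, -0.2246, 0.162]
eef_rot: [-180.0, 0.1, -169.3]
contact_force: [0.3, 0.3, -3.6]
gripper_width: 0.0285
gripper_force: 49.8
```

Call:
jog_arm(
  deltas=[
    [[-1,0,0,0,0],[-1,0,0,0,0],[-1,0,0,0,0]],
  ],
)

```text
time_s: 5.82
tcp_pos: [0.482, -0.2246, 0.1599]
eef_rot: [180.0, -0.1, -169.3]
contact_force: [-0.6, 0.2, -2.2]
gripper_width: 0.0282
gripper_force: 49.8
```

```bash
python3 - <<'E'
from h import *
ims=[]
for n,p in(("scene",[.61,-.2,.13]),("side",[.61,-.2,.13])):
    s=r.get_state();i=r.camera_info(n);im=r.capture(n);cv2.imwrite(f"pics/{n}2.png",im)
    d=np.array([np.cos(np.radians(10.7)),np.sin(np.radians(10.7))]);ringp=np.r_[s["tcp_pos"][:2]+.129*d,s["tcp_pos"][2]-.0295]
    u,v=map(int,proj(i,ringp));print(n,s["tcp_pos"],ringp,u,v)
    x,y=u-40,v-45;print("off",x,y);ims.append(cv2.resize(im[y:y+75,x:x+80],(400,375),interpolation=cv2.INTER_CUBIC))
cv2.imwrite("pics/zoom2.png",np.hstack(ims))
E
```

```text
scene [ 0.48203844 -0.22455879  0.15993649] [ 0.60879549 -0.2006078   0.13043649] 189 195
off 149 150
side [ 0.48212037 -0.22456591  0.16004253] [ 0.60887742 -0.20061492  0.13054253] 318 166
off 278 121
```

View pics/zoom2.png

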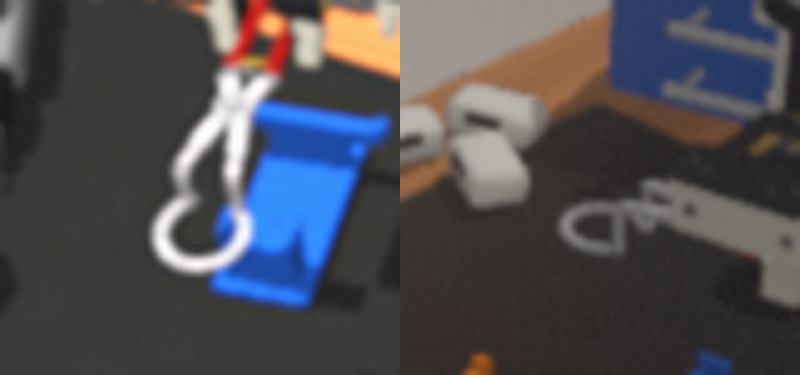

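The ring is spread and firmly held. The scene view shows its centre at (189.4,196.2) against a predicted (189,195), and the side view at (317.4,166.2) against (318,166). Next I'll move up past the axle so the wrist camera can measure it, with the pliers clear of the view.

Call:
jog_arm(
  deltas=[
    [[-1,0,0,1.5,0],[-1,0.7,1.5,1.5,0],[-1,1.4,3,1.5,0],[-1,1.6,4.2,1.5,0],[-1,1.6,4.2,1.5,0],[-1,1.6,4.2,1.5,0],[-1,1.6,4.2,1,0],[-1,1.6,4.2,0,0]],
  ],
)

```text
time_s: 6.92
tcp_pos: [0.5844, 0.0328, 0.2633]
eef_rot: [180.0, 0.2, -169.3]
contact_force: [0.5, -1.1, -1.9]
gripper_width: 0.0284
gripper_force: 49.8
```

Call:
jog_arm(
  deltas=[
    [[-1,1.6,4.2,0,0],[-1,1.6,4.2,0,0],[-1,1.4,4,0,0],[-1,1,2.5,0,0],[-1,0.6,1,0,0],[-1,0,0,0,0],[-1,0,0,0,0],[-1,0,0,0,0]],
  ],
)

```text
time_s: 7.92
tcp_pos: [0.6452, 0.1885, 0.2612]
eef_rot: [180.0, 0.0, -169.3]
contact_force: [0.2, -0.4, -2.2]
gripper_width: 0.0285
gripper_force: 49.8
```

```bash
python3 - <<'E'
from h import *
s=r.get_state();i=r.camera_info("wrist");im=r.capture("wrist");cv2.imwrite("pics/w3.png",im)
print(s["time_s"],s["tcp_pos"],s["eef_rot"],s["gripper_width"],s["joints"])
u,v=proj(i,[.605,.1854,.096]);print("axle pred",u,v)
b=im.astype(int);m=((b[...,2]-b[...,0]>60)&(b[...,1]-b[...,0]>25)&(b[...,2]>120)).astype(np.uint8)*255
cs,_=cv2.findContours(m,cv2.RETR_EXTERNAL,cv2.CHAIN_APPROX_NONE)
for c in cs:
    if cv2.contourArea(c)>150:print(cv2.contourArea(c),cv2.fitEllipse(c))
E
```

```text
7.925 [0.64519302 0.18850396 0.26116496] [ 1.79992176e+02  2.13195013e-02 -1.69347985e+02] 0.02848672863778708 [ 3.28665945e+01  1.97845506e+01  1.59923363e+00  8.60304367e-04
 -7.17919880e+01 -1.12214847e+02]
axle pred 288.9939023658696 149.43975699754398
263.0 ((323.0155334472656, 362.846435546875), (19.614002227783203, 21.11458396911621), 1.23079252243042)
221.5 ((243.72230529785156, 359.90283203125), (15.536285400390625, 31.0108642578125), 10.55732536315918)
639.5 ((282.0145263671875, 354.44488525390625), (28.890729904174805, 31.38966178894043), 143.33352661132812)
2131.0 ((515.00341796875, 357.96356201171875), (51.33132553100586, 57.74970245361328), 69.01836395263672)
2037.0 ((537.9588012695312, 254.55215454101562), (48.26081848144531, 134.23643493652344), 11.168412208557129)
1729.5 ((516.4844360351562, 172.58750915527344), (25.824277877807617, 95.83644104003906), 20.742067337036133)
2575.0 ((287.4569396972656, 147.10281372070312), (57.05257797241211, 57.519805908203125), 12.709358215332031)
6152.0 ((37.03699493408203, 166.59683227539062), (78.41348266601562, 134.8230438232422), 172.4809112548828)
3639.5 ((75.75799560546875, 28.151817321777344), (62.784019470214844, 81.19528198242188), 101.58531188964844)
```

View pics/w3.png

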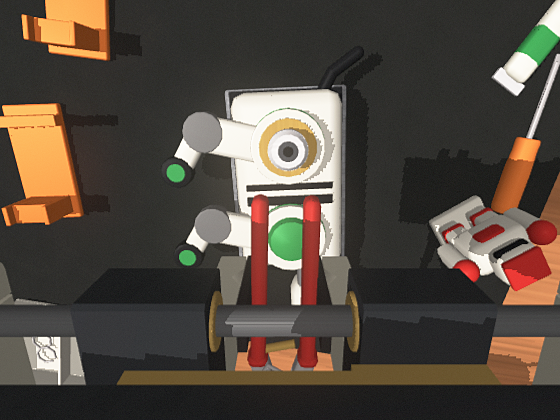

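Wrist: brass washer centre at (287.5,147.1), axle dimple at about (288,152), and both handles visible at columns of about 259 and 311. I'll compute the axle position and the pliers' direction in the grip from this one view.

```bash
python3 - <<'E'
from h import *
i=r.camera_info("wrist");im=cv2.imread("pics/w3.png");b=im.astype(int);s=r.get_state();T=s["tcp_pos"]
print("axle by washer",onz(i,287.46,147.10,.0743)[:2])
d=((b.max(2)<110)).astype(np.uint8);n,l,st,ce=cv2.connectedComponentsWithStats(d[140:165,275:302])
for k in range(1,n):print("dark",st[k],ce[k]+[275,140],onz(i,*(ce[k]+[275,140]),.096)[:2])
m=(b[...,2]>120)&(b[...,1]<80)&(b[...,0]<90);m[:,:235]=0;m[:,335:]=0
P=[]
for v in range(205,350,5):
    c=np.where(m[v])[0];L,R=c[c<285],c[c>285]
    if len(L)>5 and len(R)>5:
        a,e=onz(i,L.mean(),v,T[2]+.004),onz(i,R.mean(),v,T[2]+.004);P.append(np.r_[a[:2],e[:2]])
P=np.array(P);f=np.polyfit((P[:,0]+P[:,2])/2,(P[:,1]+P[:,3])/2,1)
print("n",len(P),"pliers yaw",np.degrees(np.arctan(f[0])),"lateral offs of midline at TCP mm",(f[0]*T[0]+f[1]-T[1])*1000,"sep",np.hypot(*(P[:,:2]-P[:,2:]).mean(0)))
rows=np.where(m.any(1)&(np.arange(420)<260))[0];v=rows[0];c=np.where(m[v+3])[0]
e=onz(i,c.mean(),v,T[2]+.004);print("handle end top px",v,"dist behind TCP",np.hypot(*(e[:2]-T[:2])))
print(T, s["eef_rot"])
E
```

```text
axle by washer [0.60610104 0.18452709]
dark [  4   2  19  20 233] [288.51502146 151.32618026] [0.60671645 0.18535998]
n 22 pliers yaw 9.236088998624057 lateral offs of midline at TCP mm -0.11111213309561441 sep 0.021845244598738895
handle end top px 195 dist behind TCP 0.04538122500734271
[0.64525029 0.18856809 0.2611127 ] [ 1.79992531e+02  2.19437322e-02 -1.69345795e+02]
```

Call:
jog_arm(
  deltas=[
    [[-1,-1.5,-0.3,0,0],[-1,-3,-0.5,-0.5,0],[-1,-4,-0.6,-1.5,0],[-1,-4,-0.6,-2,0],[-1,-2.5,-0.4,-2,0],[-1,-1.5,-0.3,-2,0],[-1,0,0,-2,0],[-1,0,0,-1.6,0]],
  ],
)

```text
time_s: 8.98
tcp_pos: [0.4794, 0.1618, 0.1445]
eef_rot: [180.0, 0.0, -169.3]
contact_force: [-0.3, -0.4, -1.6]
gripper_width: 0.0282
gripper_force: 49.8
```

Call:
jog_arm(
  deltas=[
    [[-1,0,0,0,0],[-1,0,0,0,0],[-1,0,0,0,0]],
  ],
)

```text
time_s: 9.35
tcp_pos: [0.4807, 0.1625, 0.1455]
eef_rot: [180.0, 0.1, -169.3]
contact_force: [0.3, 0.1, -3.1]
gripper_width: 0.0282
gripper_force: 49.8
```

```bash
python3 - <<'E'
from h import *
ims=[];s=r.get_state();T=s["tcp_pos"];print(s["time_s"],T,s["eef_rot"],s["gripper_width"])
d=np.array([np.cos(np.radians(10.65)),np.sin(np.radians(10.65))]);ringp=np.r_[T[:2]+.1285*d,T[2]-.0295];print(ringp)
for n in("scene","side"):
    i=r.camera_info(n);im=r.capture(n);cv2.imwrite(f"pics/{n}4.png",im)
    u,v=proj(i,ringp);print(n,"ring",u,v,"axle end",proj(i,[.6062,.185,.096]))
    x,y=int(u)-28,int(v)-28;print("off",x,y);ims.append(cv2.resize(im[y:y+56,x:x+56],(400,400),interpolation=cv2.INTER_CUBIC))
cv2.imwrite("pics/zoom4.png",np.hstack(ims))
E
```

```text
9.35 [0.48070512 0.1625355  0.14550898] [ 1.79966668e+02  7.33354270e-02 -1.69299378e+02] 0.028239202653324975
[0.60699164 0.18628347 0.11600898]
scene ring 320.79342748659286 243.165176604407 axle end (np.float64(319.92687201624085), np.float64(246.9955592188554))
off 292 215
side ring 213.85453686781847 228.10335197336326 axle end (np.float64(215.13668849976915), np.float64(234.29480886854904))
off 185 200
```

View pics/zoom4.png

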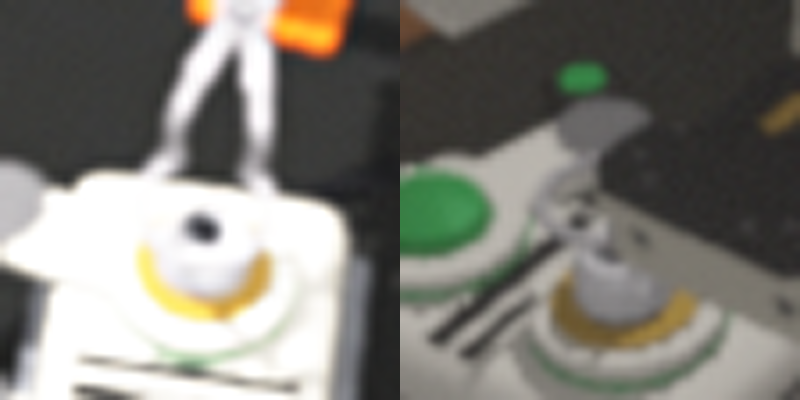

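The zoom shows the ring just above the axle: in the scene view its eyes are at about (314.8,238) and (328.7,241). White on white, it is poorly readable. I'll measure the ring's offset from the tool in the earlier lifted pictures, where the ring is on a dark background.

```bash
python3 - <<'E'
from h import *
T=np.array([.48208,-.22456,.1600]);res={}
for n,(x,y,w,h),th in(("scene",(176,186,28,22),150),("side",(306,157,21,18),105)):
    im=cv2.imread(f"pics/{n}2.png")[y:y+h,x:x+w];big=cv2.resize(im,None,fx=8,fy=8,interpolation=cv2.INTER_CUBIC)
    m=((big.min(2)>th)*255).astype(np.uint8);cs,_=cv2.findContours(m,cv2.RETR_EXTERNAL,cv2.CHAIN_APPROX_NONE);c=max(cs,key=cv2.contourArea)
    P=(c[:,0,:]+.5)/8-.5+[x,y];i=r.camera_info(n)
    W=np.array([onz(i,*p,.1305)[:2] for p in P])
    d=np.array([np.cos(np.radians(10.65)),np.sin(np.radians(10.65))]);q=np.array([-d[1],d[0]])
    rel=W-T[:2];a,b=rel@d,rel@q
    k=(a>.125)&(np.hypot(a-.1285,b)>.017)&(np.hypot(a-.1285,b)<.032)
    A=np.c_[2*a[k],2*b[k],np.ones(k.sum())];s=np.linalg.lstsq(A,a[k]**2+b[k]**2,rcond=None)[0]
    print(n,k.sum(),"fwd mm",s[0]*1e3,"lat mm",s[1]*1e3,"R",np.sqrt(s[2]+s[0]**2+s[1]**2)*1e3,"bmin/max",b[k].min()*1e3,b[k].max()*1e3,"amax",a[k].max()*1e3)
E
```

```text
scene 378 fwd mm 134.49954268499494 lat mm -1.3049782553840732 R 22.77048341169221 bmin/max -29.468312587025757 26.39208132726069 amax 159.58321363609357
side 204 fwd mm 133.95545403955393 lat mm -0.5902696526061055 R 21.0422996967699 bmin/max -16.842250174496325 23.951438041087755 amax 157.03155144288954
```

Estimates agree to about ±1.5 mm: the ring is 128–130 mm ahead of the TCP, about 0.5–1 mm off laterally. I'll shift slightly and go down in small steps, watching the forces; the cone tolerates 5.8 mm at entry.

Call:
jog_arm(
  deltas=[
    [[-1,-0.1,-0.06,-0.3,0],[-1,0,0,-0.5,0],[-1,0,0,-0.5,0],[-1,0,0,-0.5,0],[-1,0,0,-0.3,0],[-1,0,0,0,0],[-1,0,0,0,0],[-1,0,0,0,0]],
  ],
)

```text
time_s: 10.45
tcp_pos: [0.4795, 0.1619, 0.1239]
eef_rot: [180.0, 0.0, -169.3]
contact_force: [1.0, 0.4, -1.3]
gripper_width: 0.0283
gripper_force: 49.8
```

Call:
jog_arm(
  deltas=[
    [[-1,0,0,-0.1,0],[-1,0,0,-0.1,0],[-1,0,0,-0.1,0],[-1,0,0,0,0]],
  ],
)

```text
time_s: 10.95
tcp_pos: [0.4794, 0.1618, 0.1207]
eef_rot: [180.0, 0.0, -169.3]
contact_force: [-0.6, 0.3, 0.2]
gripper_width: 0.0282
gripper_force: 49.8
```

Call:
jog_arm(
  deltas=[
    [[-1,0,0,-0.1,0],[-1,0,0,-0.1,0],[-1,0,0,0,0]],
  ],
)

```text
time_s: 11.32
tcp_pos: [0.4792, 0.1617, 0.1186]
eef_rot: [-180.0, -0.0, -169.3]
contact_force: [-3.1, 0.2, 1.3]
gripper_width: 0.0282
gripper_force: 49.8
```

Call:
jog_arm(
  deltas=[
    [[-1,0,0,0,0]],
  ],
)

```text
time_s: 11.45
tcp_pos: [0.4793, 0.1617, 0.1187]
eef_rot: [-180.0, -0.0, -169.3]
contact_force: [-3.2, 0.1, 2.1]
gripper_width: 0.028
gripper_force: 49.8
```

The axle is pushing the ring towards −x, so the ring sits too far along +x. Shifting back.

Call:
jog_arm(
  deltas=[
    [[-1,-0.08,0,0,0],[-1,-0.08,0,0,0],[-1,0,0,0,0],[-1,0,0,0,0]],
  ],
)

```text
time_s: 11.95
tcp_pos: [0.4775, 0.1616, 0.1184]
eef_rot: [-180.0, -0.0, -169.3]
contact_force: [-0.6, 0.5, -1.7]
gripper_width: 0.028
gripper_force: 49.8
```

Call:
jog_arm(
  deltas=[
    [[-1,0,0,-0.1,0],[-1,0,0,-0.1,0],[-1,0,0,0,0]],
  ],
)

```text
time_s: 12.32
tcp_pos: [0.4777, 0.1617, 0.1165]
eef_rot: [-180.0, -0.0, -169.3]
contact_force: [-0.5, 0.9, -1.3]
gripper_width: 0.0284
gripper_force: 49.8
```

Free now, and the ring is on the cylinder. Continuing down.

Call:
jog_arm(
  deltas=[
    [[-1,-0.04,0,-0.2,0],[-1,0,0,-0.2,0],[-1,0,0,-0.2,0],[-1,0,0,0,0],[-1,0,0,0,0]],
  ],
)

```text
time_s: 12.95
tcp_pos: [0.4774, 0.1618, 0.1107]
eef_rot: [-180.0, 0.0, -169.3]
contact_force: [0.6, -0.1, -1.5]
gripper_width: 0.0281
gripper_force: 49.8
```

Call:
jog_arm(
  deltas=[
    [[-1,0,0,-0.2,0],[-1,0,0,-0.1,0],[-1,0,0,0,0],[-1,0,0,0,0]],
  ],
)

```text
time_s: 13.45
tcp_pos: [0.4774, 0.1618, 0.1077]
eef_rot: [180.0, 0.0, -169.3]
contact_force: [-0.6, -0.3, -2.1]
gripper_width: 0.0282
gripper_force: 49.8
```

Call:
jog_arm(
  deltas=[
    [[-1,0,0,-0.08,0],[-1,0,0,-0.07,0],[-1,0,0,0,0],[-1,0,0,0,0]],
  ],
)

```text
time_s: 13.95
tcp_pos: [0.4774, 0.1618, 0.1062]
eef_rot: [-180.0, -0.0, -169.3]
contact_force: [-0.4, -0.9, -1.7]
gripper_width: 0.0282
gripper_force: 49.8
```

Call:
jog_arm(
  deltas=[
    [[-1,0,0,-0.05,0],[-1,0,0,-0.05,0],[-1,0,0,0,0],[-1,0,0,0,0]],
  ],
)

```text
time_s: 14.45
tcp_pos: [0.4774, 0.1618, 0.1052]
eef_rot: [180.0, 0.0, -169.3]
contact_force: [-0.6, -0.9, -2.0]
gripper_width: 0.0283
gripper_force: 49.8
```

Call:
jog_arm(
  deltas=[
    [[-1,0,0,-0.04,0],[-1,0,0,0,0],[-1,0,0,0,0]],
  ],
)

```text
time_s: 14.82
tcp_pos: [0.4774, 0.1618, 0.1048]
eef_rot: [-180.0, 0.0, -169.3]
contact_force: [-1.2, -0.3, 0.4]
gripper_width: 0.028
gripper_force: 49.8
```

Call:
jog_arm(
  deltas=[
    [[-1,0,0,-0.04,0],[-1,0,0,0,0],[-1,0,0,0,0]],
  ],
)

```text
time_s: 15.2
tcp_pos: [0.4774, 0.1618, 0.1044]
eef_rot: [180.0, 0.0, -169.3]
contact_force: [-1.9, -0.5, -0.1]
gripper_width: 0.0283
gripper_force: 49.8
```

```bash
python3 - <<'E'
from h import *
ims=[];F=[]
for n,(x,y) in(("scene",(292,215)),("side",(185,205))):
    for k in range(4):
        im=r.capture(n);s=r.get_state();F.append(np.r_[s["contact_force"],s["moment"],s["tcp_pos"][2]])
    cv2.imwrite(f"pics/{n}5.png",im);ims.append(cv2.resize(im[y:y+56,x:x+56],(400,400),interpolation=cv2.INTER_CUBIC))
print(np.round(np.mean(F,0),4));cv2.imwrite("pics/zoom5.png",np.hstack(ims))
E
```

```text
[-1.228  -0.1894  0.0385 -0.0622  0.2203  0.0159  0.1044]
```

View pics/zoom5.png

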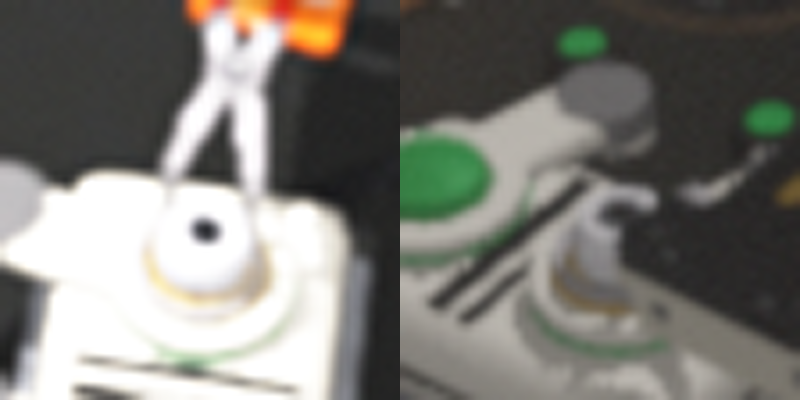

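The zoom shows the ring around the axle, lying level on the brass washer: a ring-shaped rim hides the washer at scene (320,252) and the pliers arrive cleanly. Contact is about 2 N. I'll relieve that slightly and hand in.

Call:
jog_arm(
  deltas=[
    [[-1,-0.04,0,0.03,0],[-1,0,0,0,0],[-1,0,0,0,0],[-1,0,0,0,0]],
  ],
)

```text
time_s: 16.1
tcp_pos: [0.4771, 0.1618, 0.1047]
eef_rot: [180.0, 0.0, -169.3]
contact_force: [-0.0, 0.5, 0.3]
gripper_width: 0.0285
gripper_force: 49.8
```

```bash
python3 - <<'E'
from h import *
s=r.get_state();print(s["time_s"],s["tcp_pos"],s["contact_force"],s["gripper_width"],s["gripper_force"])
if np.linalg.norm(s["contact_force"])<6 and s["gripper_width"]<.031:print(r.close_job())
E
```

```text
16.1 [0.47710355 0.16184318 0.10468209] [-0.00664393  0.45755007  0.34629804] 0.028487629269203014 49.78292942047119
the job is handed in; nothing more can be done
None
```

I handed the job in at 16.1 s with the circlip spread and resting level around the axle groove, just on the brass washer (forces and pictures agree), and the pliers still gripped at 50 N against their stop; the hand-in gave no verdict.

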